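Release the filter cassette from its dock

TASK

Someone left the steel funnel standing on the filter dock: take it off and stand it on the bare table on its wide rim, clear of the dock. Then pinch the two blue side catches of the white filter cassette together, draw the cassette straight up out of the dock, and finish while still holding it by both pressed-in catches, upright and still, with its foot about 6 cm above the dock's top. Leave everything else where it is.

Things in the scene. Friction and masses are not known exactly. Their poses are not given: they have to be found in the camera images.
- dock: Grey filter dock fixed on the table, base 124 (x) x 100 (y) mm. Two cheeks at its x ends, 70 mm apart, 92 mm high above the table, 84 mm wide (y), pipe stubs outside to 82 mm from centre. The cassette stands between them. Both y sides are open above the aluminium retaining lips (tops 37 mm above the table, out to 34.5 mm in y). Origin: centre of underside, z up, x from cheek to cheek.
- cassette: White filter cassette, 64 (x) by 40 (y) by 76 (z) mm, about 0.26 kg, with a blue spring catch on each y side. Origin: centre of its foot; z up. Seated, its axes match the dock's and its foot is 12 mm above the table. Teeth under the dock's lips stop it from lifting until both catches are pushed in.
- pad_left (a point): Centre of the outer face of the blue press pad of the left catch (the cassette's +y side). The pad is 30 mm wide (x) and 30 mm high, 53 mm above the cassette's foot; the two pad faces are 54 mm apart at rest and 43 mm apart fully pressed. Moves with the catch.
- pad_right (a point): Centre of the outer face of the blue press pad of the right catch (the cassette's -y side), mirror image of pad_left.
- catch_left (a joint): How far the left catch is pushed in (straight inward along y), m: 0 at rest, 0.0055 fully in; its tooth is clear of the lip from 0.0040. Spring: about 3 N at rest to 8 N fully in.
- catch_right (a joint): The same for the right catch.
- funnel: Steel funnel standing upside down on its wide rim (100 mm across, small loop to 61 mm from the origin on its -y side), 108 mm high, 0.085 kg. Starts on the dock's cheeks, over the cassette. Origin at rim height; z up to the spout; the cone's axis stands at x = 0, y = +11 mm.
- spout (a point): Centre of the narrow top end of the funnel's spout, on its axis, 108 mm above the rim. The spout widens from about 16 mm at this end to 28 mm at 47 mm below it; grip it across any diameter.
- bottle_a: Bystander: glass bottle of amber drink with black cap, 77 mm diameter, 222 mm high. Origin: centre of the underside.
- bottle_b: Bystander: a second bottle just like it, 77 mm diameter, 222 mm high. Origin: centre of the underside.
- tape_roll: Bystander: roll of tan tape lying flat, 98 mm diameter, 25 mm high. Origin: centre of the underside.
- thermometer: Bystander: white probe thermometer lying flat, 22 by 183 by 17 mm, long along its y. Origin: centre of the underside.

How it is judged (in metres and radians):
On the way, in this order (a step that is already met when the one before it is completed fails the run):
1. the funnel stands released on the table on its rim, clear of the dock (height (world z) of funnel below 0.006 m and angle between funnel's own z axis and vertical below 0.1 rad and contact force between funnel and dock below 0.05 N and contact force between the fingers and funnel below 0.05 N and linear speed of funnel below 0.03 m/s), for 0.2 s.
2. both catches are pinched in while the cassette is still seated (value of joint each of catch_left, catch_right above 0.004 m and z of cassette in the frame of dock below 0.02 m), for 0.1 s.
At the end, for the whole second after the job is handed in: Cassette held still (<0.04 m/s) and within 0.3 rad of upright by the fingers (>2 N), both catches >4 mm in, foot 4 cm or more above the dock top (below 0.3 m), touching neither dock nor funnel; funnel at rest upright on the table, released, not touching the dock (all of step 1 and z of cassette in the frame of dock above 0.132 m and height (world z) of cassette below 0.3 m and value of joint each of catch_left, catch_right above 0.004 m and contact force between the fingers and cassette above 2 N and contact force between cassette and dock below 0.05 N and contact force between cassette and funnel below 0.05 N and angle between cassette's own z axis and vertical below 0.3 rad and linear speed of cassette below 0.04 m/s); the arm keeps its last pose, push and grip.
It fails at once if a bystander (either bottle, the tape roll, the thermometer) is moved more than 3 cm (distance of any of bottle_a, bottle_b, tape_roll, thermometer from where it was at the start of the episode above 0.03 m).
It fails at once if the funnel is tipped over (more than 0.8 rad) (angle between funnel's own z axis and vertical above 0.8 rad).
It also fails if it takes over 50 s, if anything falls off the work surface, if the arm or the gripper's body presses on something with over 40 N, if the wrist force passes 120 N, or if a joint passes its speed limit or range.

ROBOT

A 6-joint arm with a two-finger parallel gripper is mounted at the origin on a cart in front of the work surface, level with it; the furniture and walls round the work are solid. World frame = base frame: x ahead of the robot, y to its left, z up, the work surface at z = 0. Lengths are in mm, angles in rad, forces in N, time in s.
With the tool pointing down it reaches from about 275 to 825 mm from the base axis. Payload 4.9 kg.
Tool frame: the origin (TCP) lies at the very end of the fingers, on their centre line; the grasp point (between the pads) lies robot.grip_depth behind it (robot.grip_depth is the distance from the TCP to the grasp point, in mm); z points along the fingers, x is the direction in which the jaws open and shut, and the axes are right-handed (so a half turn about z gives the same grasp; the last joint's range is limited). The gripper opens to 85 mm and grips with 20 to 120 N. Pads are 22 mm wide; open, the fingers measure 114 mm over their backs; the gripper's body (76 mm by 85 mm) begins 54 mm behind the grasp point. The pads swing forward as they close: fully open they stand 13 mm farther back than shut.
Start: joints at [-1.39, 0.326, -0.193, 1.052, 0, 1.437], TCP at [170.306, -522.986, 231.281] pointing down, gripper open.
Joint ranges: [-2.65, 2.65], [-0.97, 1.79], [-1.3, 1.35], [-1.93, 2.1], [-1.47, 1.37], [-3.14, 3.14]. Speed limits (rad/s): [2.57, 2.57, 3.14, 3.14, 3.14, 3.14].

INTERFACE

Orientations are given as [roll, pitch, yaw] about the fixed x, y, z axes, in that order (R = Rz(yaw) Ry(pitch) Rx(roll)).
In Python, from plant import robot gives the robot as it stands. The module is installed in compiled form; this text tells all that it offers.
- The arm moves only by the tool step_arm, never from a script. Its argument "deltas" is a list of rows, each an object with "fingers": the closure, from -1 (fully open) to 1 (shut); "delta_pos": the shift along the tool's x, y, z in units of 20 mm (1.0 is 20 mm), a list of three; "dr": the turn, a rotation vector about the tool's x, y, z in units of 0.1 rad (1.0 is 0.1 rad), a list of three. In form: [{"fingers": fingers, "delta_pos": [tx, ty, tz], "dr": [rx, ry, rz]}, ...]. A call has 1 to 10 rows; each row shifts and turns the commanded pose from where the row before left it, along the tool's axes as they then stand; what a row does not reach is not made up. A row lasts 1/10 s, in which the tool goes at most 50 mm and 8.59 degrees, less where a joint would pass 70% of its speed; a pose out of reach is approached as far as the arm can. A call with a number of a shift or a turn outside -1 to 1 is refused whole. A call with a gripper value outside its range is refused whole. The fingers move at their own pace and stop on an object; "force" is the grip in N (left out, the last holds). Time passes only in rows, so rows that do not move let the fingers close. It gives the time, the measured TCP pose, the force and the opening at its end, in the units of the state.
- robot.state(): the state, without advancing time (a new reading comes with each control period).
- robot.snapshot(name): name is "side" or "top" or "wrist"; returns (picture, depth): 400x640x3 uint8, red, green, blue; 400x640 float32, mm along the optical axis (not along the pixel's ray), 0 where there is no reading.
- robot.get_calibration(name): a dict with "K" (3x3 intrinsics, pixels), "dist" ([k1, k2, p1, p2, k3] as OpenCV has them; the pictures are not rectified), "pose" (4x4, takes a point from camera to world coordinates). Camera axes: x right, y down, z forward; pixel columns grow to the right and rows downward; lengths in mm; the calibration is good to about 2 mm. A picture is of the moment at which its call begins: read the wrist's pose just before it. get_calibration takes no time and is no camera call; for the wrist camera it gives the pose at the moment of the call.
- robot.sign_off(): hands the job in, once; it reports no verdict.
The state is a dict: "time_s": time; "joints": joint angles; "qvel": joint speeds; "joint_efforts": joint torques, N m; "position": TCP position; "ee_rot": TCP orientation; "force": force on the tool from outside, world axes, zero at the start; "moment": the same for the moment, N m; "finger_gap": opening from 0.0 (shut) to 1.0 (fully open).
Only numpy, scipy, OpenCV 4.12 (cv2) and the standard library are available. Lean on these libraries where they do the work, as an engineer would, in place of code of your own. Each camera call takes 0.05 s, during which the arm holds its last target.

## Working session

There is one attempt and no reset: what is moved stays moved. The work goes in short steps, Python scripts to look and compute and a tool call to move; the robot and the scene stay as the last step left them, time stands still between calls to the robot, and variables do not carry over. Pictures are saved under pics/ and viewed, and the job is handed in when it is done.

Besides the shell and the picture viewer there is one more tool, called after "Call:" in YAML: its name, and indented under it one key for each argument. step_arm: Moves the arm, as the interface text tells. Its arguments: {"type":"object","properties":{"deltas":{"type":"array"},"force":{"type":"number"}},"required":["deltas"]}

```bash
mkdir -p pics; python3 - <<'E'
from plant import robot
import cv2,numpy as np
print(robot.state(), robot.grip_depth)
for n in ["side","top","wrist"]:
    c=robot.get_calibration(n)
    p,d=robot.snapshot(n)
    np.savez(f"{n}0.npz",p=p,d=d,K=c["K"],dist=c["dist"],pose=c["pose"])
    cv2.imwrite(f"pics/{n}0.png",p[:,:,::-1]); print(n,np.round(c["K"],1),c["dist"],np.round(c["pose"],3))
E
```

```text
{'time_s': 0.0, 'joints': array([-1.39017684e+00,  3.26947491e-01, -1.93600496e-01,  1.05196669e+00,
       -1.22349570e-06,  1.43659997e+00]), 'qvel': array([-7.75131999e-04, -3.26197617e-04, -1.87278914e-04,  2.76546334e-05,
        5.51925953e-05,  6.81630843e-04]), 'joint_efforts': array([-9.49287314e-04, -4.43396187e+01,  2.62441796e+01,  1.53960352e-02,
       -3.59643427e-04,  9.75986183e-06]), 'position': array([ 170.21056259, -522.39235918,  230.4935445 ]), 'ee_rot': array([-3.14136396e+00,  1.70306112e-03, -1.25598029e+00]), 'force': array([-0.1049552 , -0.81757597, -0.13331274]), 'moment': array([ 0.0156103 , -0.01254114,  0.01038471]), 'finger_gap': 0.9993006572296247} 18.700000000000003
side [[378.    0.  313.5]
 [  0.  378.  193. ]
 [  0.    0.    1. ]] [-0.09064103  0.          0.          0.          0.        ] [[ 9.36000e-01 -1.45000e-01  3.20000e-01  2.99007e+02]
 [-3.50000e-01 -4.54000e-01  8.19000e-01 -8.86178e+02]
 [ 2.60000e-02 -8.79000e-01 -4.76000e-01  6.63570e+02]
 [ 0.00000e+00  0.00000e+00  0.00000e+00  1.00000e+00]]
top [[371.8   0.  327.8]
 [  0.  371.8 195.1]
 [  0.    0.    1. ]] [-0.01414153  0.          0.          0.          0.        ] [[-9.000000e-03 -9.850000e-01  1.730000e-01  3.848790e+02]
 [-1.000000e+00  9.000000e-03 -3.000000e-03  1.446700e+01]
 [ 1.000000e-03 -1.730000e-01 -9.850000e-01  1.439984e+03]
 [ 0.000000e+00  0.000000e+00  0.000000e+00  1.000000e+00]]
wrist [[344.6   0.  321.9]
 [  0.  344.6 201.8]
 [  0.    0.    1. ]] [-0.06064388  0.          0.          0.          0.        ] [[ 3.08000e-01 -9.05000e-01 -2.92000e-01  2.45065e+02]
 [-9.51000e-01 -2.94000e-01 -9.30000e-02 -4.97882e+02]
 [-1.00000e-03  3.06000e-01 -9.52000e-01  3.73014e+02]
 [ 0.00000e+00  0.00000e+00  0.00000e+00  1.00000e+00]]
```

View pics/side0.png

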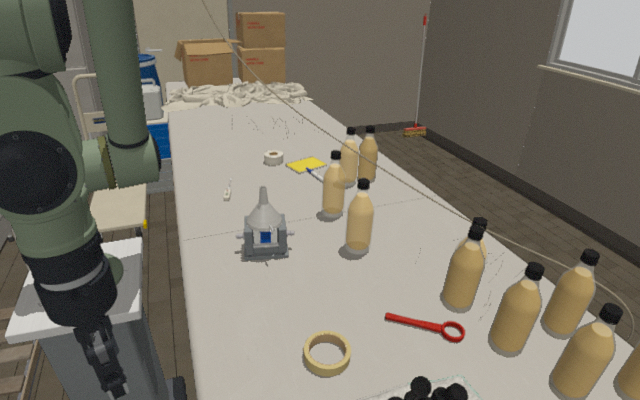

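View pics/top0.png

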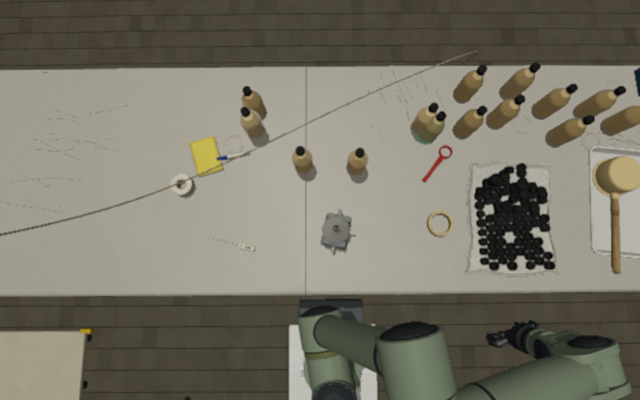

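View pics/wrist0.png

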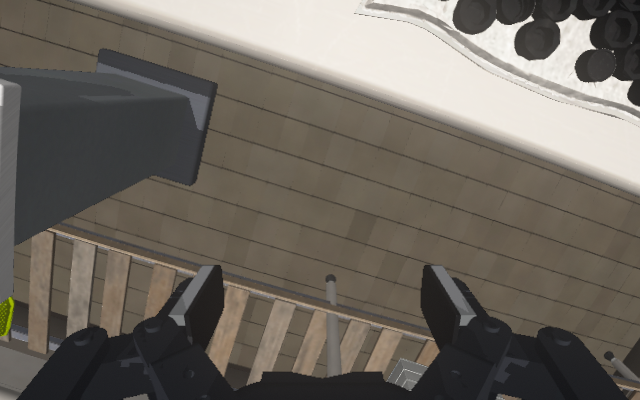

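The side view shows the funnel on the dock at about (265,225). In the top view it is at (337,231), with two bottles at (302,160) and (357,160), the tape roll at (439,223) and the thermometer at (235,243). The wrist camera sees only the table edge. I'll zoom in on the dock.

```bash
cat > h.py <<'E'
import numpy as np,cv2
def load(n):
    z=np.load(n+".npz"); return z["p"],z["d"],z["K"],z["dist"],z["pose"]
def rays(uv,K,dist,pose):
    u=cv2.undistortPoints(np.array(uv,float).reshape(-1,1,2),K,dist).reshape(-1,2)
    d=np.c_[u,np.ones(len(u))]@pose[:3,:3].T
    return pose[:3,3],d
def onplane(uv,z,c):
    o,d=rays(uv,*c[2:]); return o+d*((z-o[2])/d[:,2])[:,None]
def cross(uv1,c1,uv2,c2):
    o1,d1=rays([uv1],*c1[2:]);o2,d2=rays([uv2],*c2[2:])
    A=np.c_[d1[0],-d2[0]];t=np.linalg.lstsq(A,o2-o1,rcond=None)[0]
    a=o1+d1[0]*t[0];b=o2+d2[0]*t[1];return (a+b)/2,np.linalg.norm(a-b)
def cloud(c):
    p,d=c[:2];v,u=np.mgrid[0:400,0:640]
    o,r=rays(np.c_[u.ravel(),v.ravel()],*c[2:])
    return (o+r*d.reshape(-1,1)).reshape(400,640,3)
E
python3 - <<'E'
from h import *
for n,(x,y,w,h) in dict(top0=(285,185,100,75),side0=(215,170,120,100)).items():
    p=load(n)[0][y:y+h,x:x+w,::-1]
    cv2.imwrite(f"pics/{n}_z.png",cv2.resize(p,None,fx=6 if n!="top0" else 8,fy=6 if n!="top0" else 8,interpolation=cv2.INTER_CUBIC))
c=load("top0");P=cloud(c)
print(np.round(P[225:240:2,325:352:3,2]))
for uv,z in [((336,231),200),((302,160),0),((357,160),0),((439,223),25),((235,243),15)]: print(uv,onplane([uv],z,c),P[uv[1],uv[0]])
E
```

```text
[[119. 126. 140. 158. 202. 141. 128. 112.  12.]
 [116. 135. 144.  94.  88. 146. 131. 111.   3.]
 [121. 127. 148. 198.  93. 151. 134. 115.  93.]
 [114. 133. 148. 161. 168. 144. 132. 112.  96.]
 [114. 124. 139. 147. 148. 137. 124. 118.  -3.]
 [110. 122. 130. 135. 141. 139. 127. 111.  -4.]
 [103. 116. 124. 132. 130. 123. 113. 101.  -3.]
 [ 94. 108. 110. 118. 122. 110. 105.  15.  -2.]]
(336, 231) [[481.25759683 -15.192408   200.        ]] [482.83466251 -15.67773683 179.70974299]
(302, 160) [[781.46861806 112.28009019   0.        ]] [736.04288832 101.07649512 164.93728937]
(357, 160) [[ 779.51135637 -107.6638226     0.        ]] [730.61286327 -92.53067921 178.42720355]
(439, 223) [[ 521.61093453 -413.23341931   25.        ]] [ 523.95052345 -420.55173219    0.78844104]
(235, 243) [[453.39240889 365.54847733  15.        ]] [454.18604773 369.61532728  -1.50670889]
```

View pics/top0_z.png

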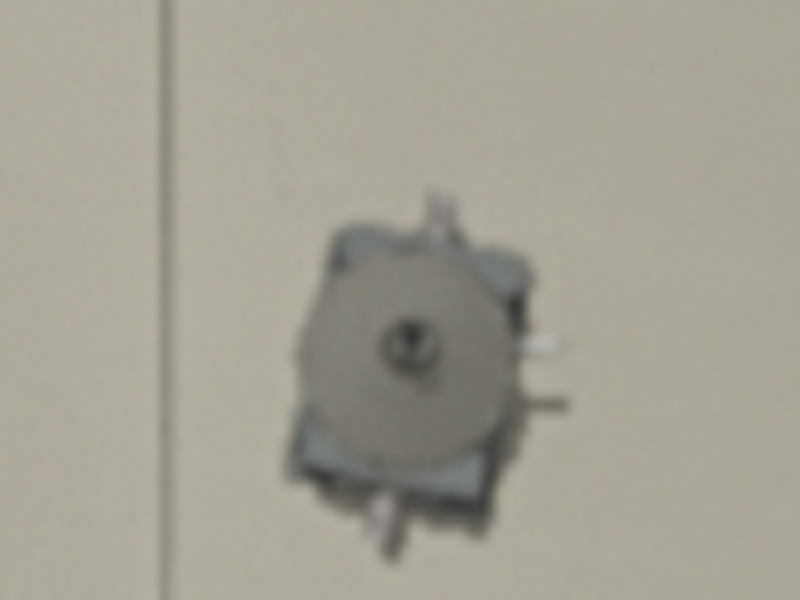

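View pics/side0_z.png

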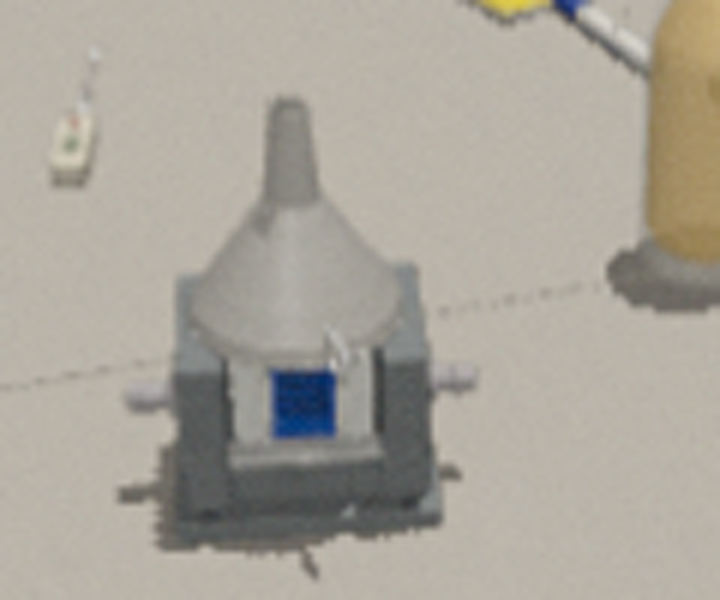

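```bash
python3 - <<'E'
from h import *
t=load("top0");s=load("side0")
T=lambda u,v:(285+(u+.5)/8-.5,185+(v+.5)/8-.5); S=lambda u,v:(215+(u+.5)/6-.5,170+(v+.5)/6-.5)
for tv in (335,345): print("spout",cross(T(410,tv),t,S(288,102),s))
print("spout plane200",onplane([T(410,340)],200,t),onplane([S(288,102)],200,s))
for z in (50,60):
  a=onplane([T(440,195),T(388,555)],z,t);print("stubs top",z,a,a.mean(0),np.degrees(np.arctan2(*(a[0]-a[1])[[1,0]])),np.linalg.norm(a[0]-a[1]))
  b=onplane([S(125,397),S(475,377)],z,s);print("stubs side",z,b,b.mean(0),np.linalg.norm(b[0]-b[1]))
# side cheeks front corners top z=92
b=onplane([S(175,370),S(428,357),S(178,280),S(415,265)],92,s);print("cheek",b)
b=onplane([T(340,230),T(530,270),T(480,500),T(290,475)],92,t);print("cheek top",b,b.mean(0))
E
```

```text
spout (array([495.49868527, -14.59227224, 200.33332746]), np.float64(1.8946568053679274))
spout (array([493.3417014 , -14.89149019, 200.49406206]), np.float64(2.205087632377629))
spout plane200 [[494.37955177 -14.73726223 200.        ]] [[494.67319907 -13.96764882 200.        ]]
stubs top 50 [[575.86584564 -33.29453846  50.        ]
 [408.39654769  -6.83214309  50.        ]] [492.13119667 -20.06334078  50.        ] -8.979260751595723 169.54711476512068
stubs side 50 [[414.10955653   0.64236559  50.        ]
 [574.77961697 -34.43583008  50.        ]] [494.44458675 -16.89673225  50.        ] 164.45469933187746
stubs top 60 [[574.49182751 -32.95092528  60.        ]
 [408.22735829  -6.67890901  60.        ]] [491.3595929  -19.81491715  60.        ] -8.979260751595717 168.32733754801814
stubs side 60 [[412.23360039 -13.81108767  60.        ]
 [570.28505078 -48.31757687  60.        ]] [491.25932559 -31.06433227  60.        ] 161.7744070238186
cheek [[431.06874446 -46.19446432  92.        ]
 [540.73874269 -71.08939628  92.        ]
 [447.36441865  27.70121705  92.        ]
 [557.69118764   6.2095675   92.        ]]
cheek top [[554.40385963  14.00292016  92.        ]
 [535.28651042 -72.31398701  92.        ]
 [431.72246916 -47.79949437  92.        ]
 [443.65913449  37.47844404  92.        ]] [491.26799343 -17.1580293   92.        ]
```

The spout top comes out at about (494,-14.7,200). Both views agree and the height is as expected. The dock is near (492,-19), yaw about -11°. First I'll turn the jaws toward the dock's y axis and raise the tool.

Call:
step_arm:
  deltas:
    - {"fingers":-1,"delta_pos":[0,0,-0.5],"dr":[0,0,-1]}
    - {"fingers":-1,"delta_pos":[0,0,-0.5],"dr":[0,0,-1]}
    - {"fingers":-1,"delta_pos":[0,0,-0.5],"dr":[0,0,-1]}
    - {"fingers":-1,"delta_pos":[0,0,-0.5],"dr":[0,0,-1]}
    - {"fingers":-1,"delta_pos":[0,0,-0.5],"dr":[0,0,-1]}
    - {"fingers":-1,"delta_pos":[0,0,-0.5],"dr":[0,0,-1]}
    - {"fingers":-1,"delta_pos":[0,0,-0.5],"dr":[0,0,-1]}
    - {"fingers":-1,"delta_pos":[0,0,0],"dr":[0,0,-1]}
    - {"fingers":-1,"delta_pos":[0,0,0],"dr":[0,0,-1]}
    - {"fingers":-1,"delta_pos":[0,0,0],"dr":[0,0,-1]}
  force: 40

```text
time_s: 1.15
position: [170.3, -522.8, 301.1]
ee_rot: [-3.141, 0.0, -0.252]
force: [-0.7, -0.1, -0.5]
finger_gap: 1.001
```

Call:
step_arm:
  deltas:
    - {"fingers":-1,"delta_pos":[0,0,0],"dr":[0,0,-1]}
    - {"fingers":-1,"delta_pos":[0,0,0],"dr":[0,0,-1]}
    - {"fingers":-1,"delta_pos":[0,0,0],"dr":[0,0,-1]}
    - {"fingers":-1,"delta_pos":[0,0,0],"dr":[0,0,-1]}
    - {"fingers":-1,"delta_pos":[0,0,0],"dr":[0,0,-1]}
    - {"fingers":-1,"delta_pos":[0,0,0],"dr":[0,0,-1]}
    - {"fingers":-1,"delta_pos":[0,0,0],"dr":[0,0,-1]}
    - {"fingers":-1,"delta_pos":[0,0,0],"dr":[0,0,-1]}
    - {"fingers":-1,"delta_pos":[0,0,0],"dr":[0,0,-1]}
    - {"fingers":-1,"delta_pos":[0,0,0],"dr":[0,0,-1]}

```text
time_s: 2.15
position: [170.3, -522.8, 300.9]
ee_rot: [-3.141, -0.0, 0.748]
force: [-0.4, -0.3, 0.1]
finger_gap: 0.999
```

Call:
step_arm:
  deltas:
    - {"fingers":-1,"delta_pos":[0,0,0],"dr":[0,0,-1]}
    - {"fingers":-1,"delta_pos":[0,0,0],"dr":[0,0,-1]}
    - {"fingers":-1,"delta_pos":[0,0,0],"dr":[0,0,-1]}
    - {"fingers":-1,"delta_pos":[0,0,0],"dr":[0,0,-1]}
    - {"fingers":-1,"delta_pos":[0,0,0],"dr":[0,0,-1]}
    - {"fingers":-1,"delta_pos":[0,0,0],"dr":[0,0,-1]}
    - {"fingers":-1,"delta_pos":[0,0,0],"dr":[0,0,-0.3]}
    - {"fingers":-1,"delta_pos":[0,0,0],"dr":[0,0,0]}

```text
time_s: 2.95
position: [170.3, -522.9, 301.1]
ee_rot: [-3.141, -0.0, 1.373]
force: [-0.7, 0.6, 0.5]
finger_gap: 0.998
```

Call:
step_arm:
  deltas:
    - {"fingers":-1,"delta_pos":[0.94,0.36,0],"dr":[0,0,0]}
    - {"fingers":-1,"delta_pos":[0.94,0.36,0],"dr":[0,0,0]}
    - {"fingers":-1,"delta_pos":[0.94,0.36,0],"dr":[0,0,0]}
    - {"fingers":-1,"delta_pos":[0.94,0.36,0],"dr":[0,0,0]}
    - {"fingers":-1,"delta_pos":[0.94,0.36,0],"dr":[0,0,0]}
    - {"fingers":-1,"delta_pos":[0.94,0.36,0],"dr":[0,0,0]}
    - {"fingers":-1,"delta_pos":[0.94,0.36,0],"dr":[0,0,0]}
    - {"fingers":-1,"delta_pos":[0.94,0.36,0],"dr":[0,0,0]}
    - {"fingers":-1,"delta_pos":[0.94,0.36,0],"dr":[0,0,0]}
    - {"fingers":-1,"delta_pos":[0.94,0.36,0],"dr":[0,0,0]}

```text
time_s: 3.95
position: [278.3, -351.3, 301.4]
ee_rot: [3.141, 0.0, 1.374]
force: [0.6, -0.1, -0.5]
finger_gap: 1.003
```

Call:
step_arm:
  deltas:
    - {"fingers":-1,"delta_pos":[0.94,0.36,0],"dr":[0,0,0]}
    - {"fingers":-1,"delta_pos":[0.94,0.36,0],"dr":[0,0,0]}
    - {"fingers":-1,"delta_pos":[0.94,0.36,0],"dr":[0,0,0]}
    - {"fingers":-1,"delta_pos":[0.94,0.36,0],"dr":[0,0,0]}
    - {"fingers":-1,"delta_pos":[0.94,0.36,0],"dr":[0,0,0]}
    - {"fingers":-1,"delta_pos":[0.94,0.36,0],"dr":[0,0,0]}
    - {"fingers":-1,"delta_pos":[0.94,0.36,0],"dr":[0,0,0]}
    - {"fingers":-1,"delta_pos":[0.94,0.36,0],"dr":[0,0,0]}
    - {"fingers":-1,"delta_pos":[0.94,0.36,0],"dr":[0,0,0]}
    - {"fingers":-1,"delta_pos":[0.94,0.36,0],"dr":[0,0,0]}

```text
time_s: 4.95
position: [385.4, -180.9, 301.4]
ee_rot: [3.141, 0.0, 1.374]
force: [-0.3, -0.5, 0.3]
finger_gap: 0.997
```

Call:
step_arm:
  deltas:
    - {"fingers":-1,"delta_pos":[0.94,0.36,0],"dr":[0,0,0]}
    - {"fingers":-1,"delta_pos":[0.94,0.36,0],"dr":[0,0,0]}
    - {"fingers":-1,"delta_pos":[0.94,0.36,0],"dr":[0,0,0]}
    - {"fingers":-1,"delta_pos":[0.94,0.36,0],"dr":[0,0,0]}
    - {"fingers":-1,"delta_pos":[0.94,0.36,0],"dr":[0,0,0]}
    - {"fingers":-1,"delta_pos":[0.94,0.36,0],"dr":[0,0,0]}
    - {"fingers":-1,"delta_pos":[0.94,0.36,0],"dr":[0,0,0]}
    - {"fingers":-1,"delta_pos":[0.94,0.36,0],"dr":[0,0,0]}
    - {"fingers":-1,"delta_pos":[0.94,0.36,0],"dr":[0,0,0]}
    - {"fingers":-1,"delta_pos":[0.94,0.36,0],"dr":[0,0,0]}

```text
time_s: 5.95
position: [492.5, -10.6, 301.4]
ee_rot: [3.141, 0.0, 1.374]
force: [1.0, -0.7, 0.6]
finger_gap: 1.003
```

Call:
step_arm:
  deltas:
    - {"fingers":-1,"delta_pos":[0,0,0],"dr":[0,0,0]}
    - {"fingers":-1,"delta_pos":[0,0,0],"dr":[0,0,0]}

```text
time_s: 6.15
position: [492.0, -11.6, 301.2]
ee_rot: [-3.141, 0.0, 1.375]
force: [0.3, -0.1, 0.6]
finger_gap: 1.001
```

```bash
cat > snap.py <<'E'
import sys
from plant import robot
import cv2,numpy as np
for a in sys.argv[1:]:
    n,t=a.split(":")
    c=robot.get_calibration(n); p,d=robot.snapshot(n)
    np.savez(f"{n}{t}.npz",p=p,d=d,K=c["K"],dist=c["dist"],pose=c["pose"])
    cv2.imwrite(f"pics/{n}{t}.png",p[:,:,::-1])
s=robot.state();print(s["time_s"],s["position"],s["ee_rot"],s["force"],s["finger_gap"])
E
python3 snap.py wrist:1
```

```text
6.2 [491.87734637 -12.03738044 301.24498435] [-3.14126853e+00  4.36669856e-04  1.37409872e+00] [ 0.24154243  0.07293133 -0.45348513] 1.003815980351405
```

View pics/wrist1.png

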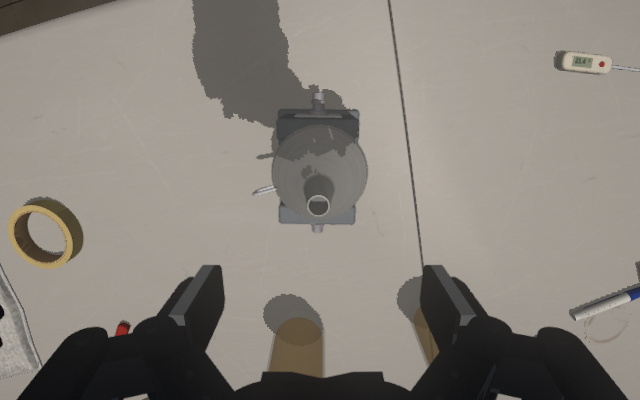

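The wrist view shows the spout ring at (318,206) and stub ends at (319,94) and (318,231). The dock edges lie square to the image, so the jaw yaw matches the dock.

```bash
python3 - <<'E'
from h import *
w=load("wrist1");t=load("top0");s=load("side0")
print("spout",onplane([(318,206)],200,w), cross((318,206),w,(263,187),s),cross((318,206),w,(336.2,227.5),t))
p=w[0][85:240,240:400,::-1];cv2.imwrite("pics/w1z.png",cv2.resize(p,None,fx=5,fy=5,interpolation=cv2.INTER_CUBIC)[:600])
a=onplane([(319,94),(318,231)],50,w);print(a,a.mean(0),np.degrees(np.arctan2(*(a[1]-a[0])[[1,0]])),np.linalg.norm(a[0]-a[1]))
E
```

```text
spout [[494.6641788  -14.82066124 200.        ]] (array([495.27284897, -14.91707025, 199.01434236]), np.float64(0.5454956997640152)) (array([492.55925502, -15.11136966, 205.93109526]), np.float64(1.544285866987556))
[[ 4.17013182e+02  3.25519317e-01  5.00000000e+01]
 [ 5.75571025e+02 -3.30253535e+01  5.00000000e+01]] [496.29210346 -16.34991707  50.        ] -11.878371951198659 162.0273751994635
```

View pics/w1z.png

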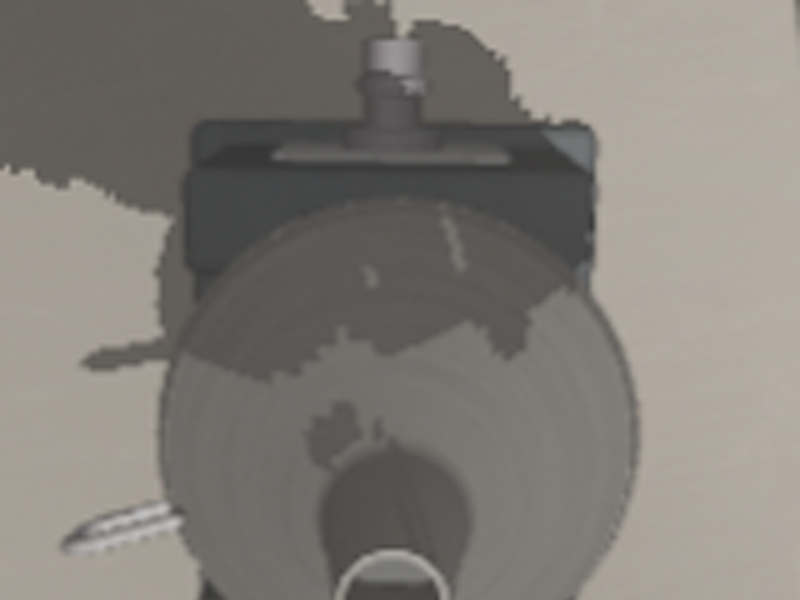

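Call:
step_arm:
  deltas:
    - {"fingers":-1,"delta_pos":[-0.11,0.16,0],"dr":[0,0,0.1]}
    - {"fingers":-1,"delta_pos":[0,0,1],"dr":[0,0,0]}
    - {"fingers":-1,"delta_pos":[0,0,1],"dr":[0,0,0]}
    - {"fingers":-1,"delta_pos":[0,0,1],"dr":[0,0,0]}
    - {"fingers":-1,"delta_pos":[0,0,1],"dr":[0,0,0]}
    - {"fingers":-1,"delta_pos":[0,0,1],"dr":[0,0,0]}
    - {"fingers":-1,"delta_pos":[0,0,1],"dr":[0,0,0]}
    - {"fingers":-1,"delta_pos":[0,0,1],"dr":[0,0,0]}
    - {"fingers":-1,"delta_pos":[0,0,0],"dr":[0,0,0]}
  force: 20

```text
time_s: 7.1
position: [493.0, -15.4, 159.1]
ee_rot: [-3.137, 0.0, 1.362]
force: [-0.7, 0.4, 0.0]
finger_gap: 0.997
```

```bash
python3 snap.py wrist:2 side:2; python3 - <<'E'
import cv2,numpy as np
p=cv2.imread("pics/side2.png")[150:290,190:350];cv2.imwrite("pics/side2z.png",cv2.resize(p,None,fx=4,fy=4,interpolation=cv2.INTER_CUBIC))
E
```

```text
7.2 [494.95586234 -15.47600351 161.56341191] [-3.14108713e+00  1.32918679e-04  1.36274605e+00] [ 0.77872856 -0.05704258 -0.0966106 ] 0.998049469370496
```

View pics/wrist2.png

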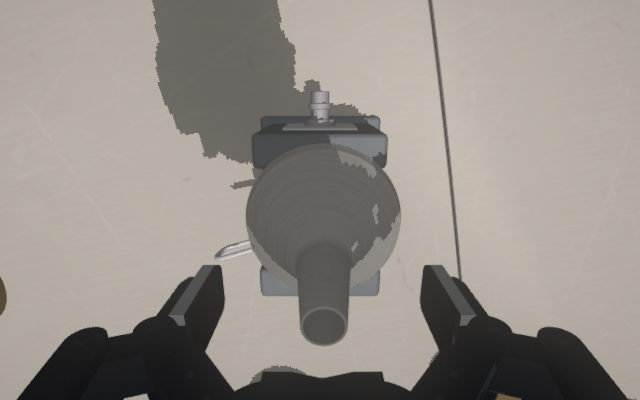

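View pics/side2z.png

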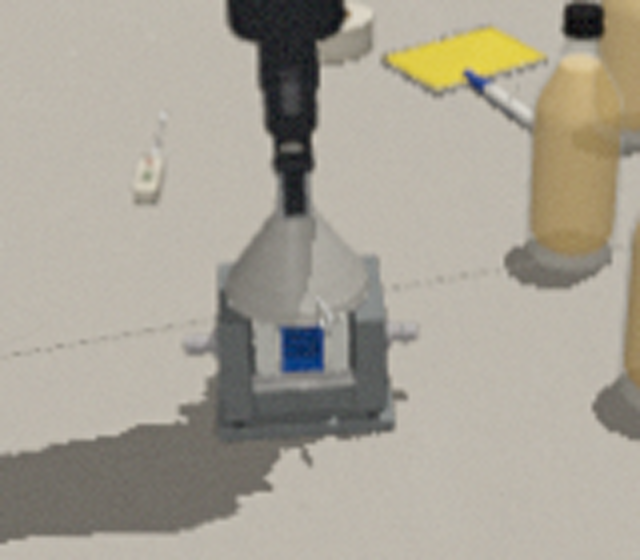

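The spout ring at (324,326) is centred between the jaws at (222,..) and (424,..). I'll close gently.

Call:
step_arm:
  deltas:
    - {"fingers":1,"delta_pos":[0,0,0],"dr":[0,0,0]}
    - {"fingers":1,"delta_pos":[0,0,0],"dr":[0,0,0]}
    - {"fingers":1,"delta_pos":[0,0,0],"dr":[0,0,0]}
    - {"fingers":1,"delta_pos":[0,0,0],"dr":[0,0,0]}
    - {"fingers":1,"delta_pos":[0,0,0],"dr":[0,0,0]}
    - {"fingers":1,"delta_pos":[0,0,0],"dr":[0,0,0]}
    - {"fingers":1,"delta_pos":[0,0,0],"dr":[0,0,0]}
    - {"fingers":1,"delta_pos":[0,0,0],"dr":[0,0,0]}
  force: 30

```text
time_s: 8.0
position: [495.4, -15.2, 161.8]
ee_rot: [3.141, 0.001, 1.364]
force: [-1.7, -1.8, 5.6]
finger_gap: 0.274
```

Call:
step_arm:
  deltas:
    - {"fingers":1,"delta_pos":[0,0,-0.3],"dr":[0,0,0]}
    - {"fingers":1,"delta_pos":[0,0,-0.7],"dr":[0,0,0]}
    - {"fingers":1,"delta_pos":[0,0,-1],"dr":[0,0,0]}
    - {"fingers":1,"delta_pos":[0,0,-1],"dr":[0,0,0]}
    - {"fingers":1,"delta_pos":[0,0,0],"dr":[0,0,0]}
    - {"fingers":1,"delta_pos":[0,0,0],"dr":[0,0,0]}

```text
time_s: 8.6
position: [495.1, -14.7, 221.0]
ee_rot: [3.141, -0.0, 1.364]
force: [0.3, 0.7, -0.5]
finger_gap: 0.276
```

```bash
python3 snap.py side:3; python3 - <<'E'
import cv2,numpy as np
p=cv2.imread("pics/side3.png")[110:290,190:350];cv2.imwrite("pics/side3z.png",cv2.resize(p,None,fx=3,fy=3,interpolation=cv2.INTER_CUBIC))
E
```

```text
8.65 [494.58910141 -14.66173189 220.41777032] [-3.14036518e+00 -2.07347877e-04  1.36408604e+00] [-0.09311962 -0.75304764 -1.65910215] 0.27446455722919716
```

View pics/side3z.png

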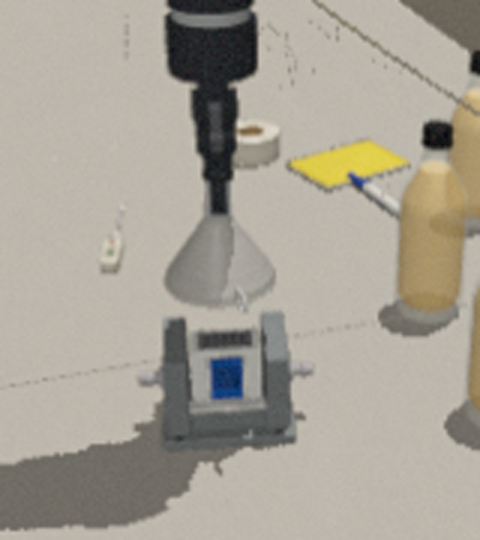

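Call:
step_arm:
  deltas:
    - {"fingers":1,"delta_pos":[0.5,-0.1,0],"dr":[0,0,0]}
    - {"fingers":1,"delta_pos":[1,-0.1,0],"dr":[0,0,0]}
    - {"fingers":1,"delta_pos":[1,-0.1,0],"dr":[0,0,0]}
    - {"fingers":1,"delta_pos":[1,-0.1,0],"dr":[0,0,0]}
    - {"fingers":1,"delta_pos":[1,-0.1,0],"dr":[0,0,0]}
    - {"fingers":1,"delta_pos":[1,-0.1,0],"dr":[0,0,0]}
    - {"fingers":1,"delta_pos":[1,-0.1,0],"dr":[0,0,0]}
    - {"fingers":1,"delta_pos":[1,-0.1,0],"dr":[0,0,0]}
    - {"fingers":1,"delta_pos":[1,-0.1,0],"dr":[0,0,0]}
    - {"fingers":1,"delta_pos":[0.5,-0.1,0],"dr":[0,0,0]}

```text
time_s: 9.65
position: [511.8, 167.3, 220.2]
ee_rot: [-3.14, 0.0, 1.366]
force: [0.1, 0.3, -1.4]
finger_gap: 0.272
```

Call:
step_arm:
  deltas:
    - {"fingers":1,"delta_pos":[0,0,0.5],"dr":[0,0,0]}
    - {"fingers":1,"delta_pos":[0,0,1],"dr":[0,0,0]}
    - {"fingers":1,"delta_pos":[0,0,1],"dr":[0,0,0]}
    - {"fingers":1,"delta_pos":[0,0,1],"dr":[0,0,0]}
    - {"fingers":1,"delta_pos":[0,0,1],"dr":[0,0,0]}
    - {"fingers":1,"delta_pos":[0,0,1],"dr":[0,0,0]}
    - {"fingers":1,"delta_pos":[0,0,1],"dr":[0,0,0]}
    - {"fingers":1,"delta_pos":[0,0,0.5],"dr":[0,0,0]}
    - {"fingers":1,"delta_pos":[0,0,0],"dr":[0,0,0]}
    - {"fingers":1,"delta_pos":[0,0,0],"dr":[0,0,0]}

```text
time_s: 10.65
position: [512.6, 165.1, 81.5]
ee_rot: [-3.142, 0.0, 1.364]
force: [-0.1, -0.2, -0.4]
finger_gap: 0.272
```

```bash
python3 snap.py side:4; python3 - <<'E'
import cv2,numpy as np
p=cv2.imread("pics/side4.png")[110:290,160:320];cv2.imwrite("pics/side4z.png",cv2.resize(p,None,fx=3,fy=3,interpolation=cv2.INTER_CUBIC))
E
```

```text
10.7 [513.09009906 165.2640422   81.95967945] [ 3.14056133e+00 -3.60685952e-04  1.36368037e+00] [-0.55111879 -0.11193658 -1.21565513] 0.2733903995622417
```

View pics/side4z.png

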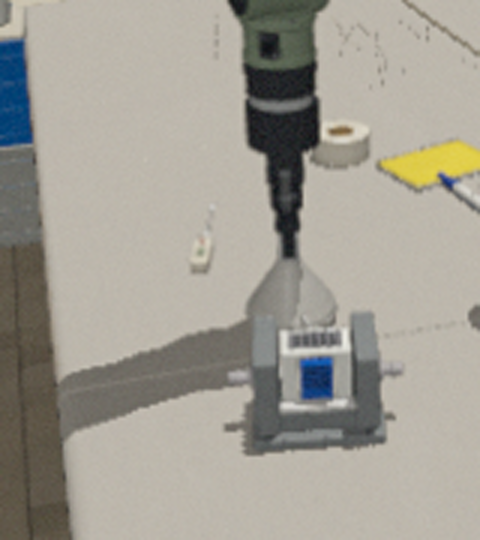

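The funnel is upright behind the dock and about 12 mm above the table. I'll lower it slowly to contact.

Call:
step_arm:
  deltas:
    - {"fingers":1,"delta_pos":[0,0,0.2],"dr":[0,0,0]}
    - {"fingers":1,"delta_pos":[0,0,0.15],"dr":[0,0,0]}
    - {"fingers":1,"delta_pos":[0,0,0.1],"dr":[0,0,0]}
    - {"fingers":1,"delta_pos":[0,0,0.1],"dr":[0,0,0]}
    - {"fingers":1,"delta_pos":[0,0,0],"dr":[0,0,0]}

```text
time_s: 11.2
position: [512.4, 165.4, 70.1]
ee_rot: [-3.141, 0.0, 1.364]
force: [-1.2, 0.2, -0.9]
finger_gap: 0.278
```

Call:
step_arm:
  deltas:
    - {"fingers":1,"delta_pos":[0,0,0.05],"dr":[0,0,0]}
    - {"fingers":1,"delta_pos":[0,0,0.05],"dr":[0,0,0]}
    - {"fingers":1,"delta_pos":[0,0,0],"dr":[0,0,0]}

```text
time_s: 11.5
position: [512.4, 165.3, 69.8]
ee_rot: [3.141, 0.0, 1.364]
force: [-4.9, -1.2, 13.0]
finger_gap: 0.272
```

Call:
step_arm:
  deltas:
    - {"fingers":1,"delta_pos":[0,0,-0.06],"dr":[0,0,0]}
    - {"fingers":1,"delta_pos":[0,0,0],"dr":[0,0,0]}
    - {"fingers":-1,"delta_pos":[0,0,0],"dr":[0,0,0]}
    - {"fingers":-1,"delta_pos":[0,0,0],"dr":[0,0,0]}
    - {"fingers":-1,"delta_pos":[0,0,0],"dr":[0,0,0]}
    - {"fingers":-1,"delta_pos":[0,0,0],"dr":[0,0,0]}
    - {"fingers":-1,"delta_pos":[0,0,0],"dr":[0,0,0]}
    - {"fingers":-1,"delta_pos":[0,0,0],"dr":[0,0,0]}
    - {"fingers":-1,"delta_pos":[0,0,0],"dr":[0,0,0]}

```text
time_s: 12.4
position: [512.5, 165.4, 69.5]
ee_rot: [3.142, 0.0, 1.364]
force: [-0.5, -0.5, 0.3]
finger_gap: 0.996
```

Call:
step_arm:
  deltas:
    - {"fingers":-1,"delta_pos":[0,0,-0.5],"dr":[0,0,0]}
    - {"fingers":-1,"delta_pos":[0,0,-1],"dr":[0,0,0]}
    - {"fingers":-1,"delta_pos":[0,0,-1],"dr":[0,0,0]}
    - {"fingers":-1,"delta_pos":[0,0,-1],"dr":[0,0,0]}
    - {"fingers":-1,"delta_pos":[0,0,-1],"dr":[0,0,0]}
    - {"fingers":-1,"delta_pos":[0,0,-1],"dr":[0,0,0]}
    - {"fingers":-1,"delta_pos":[0,0,-1],"dr":[0,0,0]}
    - {"fingers":-1,"delta_pos":[0,0,-1],"dr":[0,0,0]}
    - {"fingers":-1,"delta_pos":[0,0,0],"dr":[0,0,0]}

```text
time_s: 13.3
position: [514.3, 165.7, 223.0]
ee_rot: [3.136, -0.002, 1.364]
force: [-0.4, 0.1, -0.0]
finger_gap: 0.998
```

Call:
step_arm:
  deltas:
    - {"fingers":-1,"delta_pos":[-1,0,0],"dr":[0,0,0]}
    - {"fingers":-1,"delta_pos":[-1,0,0],"dr":[0,0,0]}
    - {"fingers":-1,"delta_pos":[-1,0,0],"dr":[0,0,0]}
    - {"fingers":-1,"delta_pos":[-1,0,0],"dr":[0,0,0]}
    - {"fingers":-1,"delta_pos":[-1,0,0],"dr":[0,0,0]}
    - {"fingers":-1,"delta_pos":[-1,0,0],"dr":[0,0,0]}
    - {"fingers":-1,"delta_pos":[-1,0,0],"dr":[0,0,0]}
    - {"fingers":-1,"delta_pos":[-1,0,0],"dr":[0,0,0]}
    - {"fingers":-1,"delta_pos":[-1,0,0],"dr":[0,0,0]}
    - {"fingers":-1,"delta_pos":[0,0,0],"dr":[0,0,0]}

```text
time_s: 14.3
position: [474.8, -12.3, 219.1]
ee_rot: [-3.141, 0.001, 1.361]
force: [0.8, -0.3, -0.0]
finger_gap: 1.001
```

```bash
python3 snap.py wrist:5 side:5;  python3 - <<'E'
import cv2,numpy as np
p=cv2.imread("pics/side5.png")[150:270,190:340];cv2.imwrite("pics/side5z.png",cv2.resize(p,None,fx=5,fy=5,interpolation=cv2.INTER_CUBIC))
E
```

```text
14.4 [475.29996211 -10.7112352  219.20433614] [-3.14107938e+00 -4.87336445e-04  1.36305616e+00] [-0.33109627  0.15442424  0.66161264] 1.0024125081844166
```

View pics/wrist5.png

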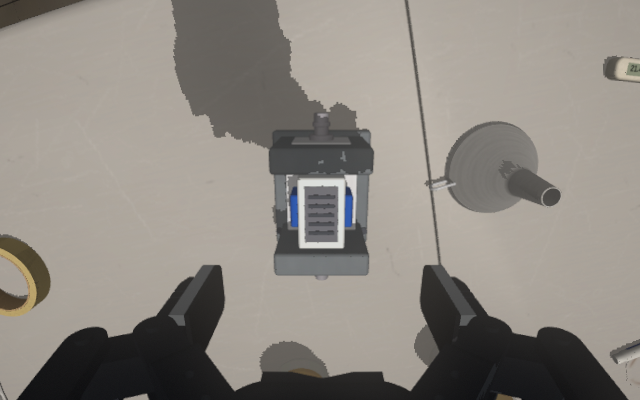

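View pics/side5z.png

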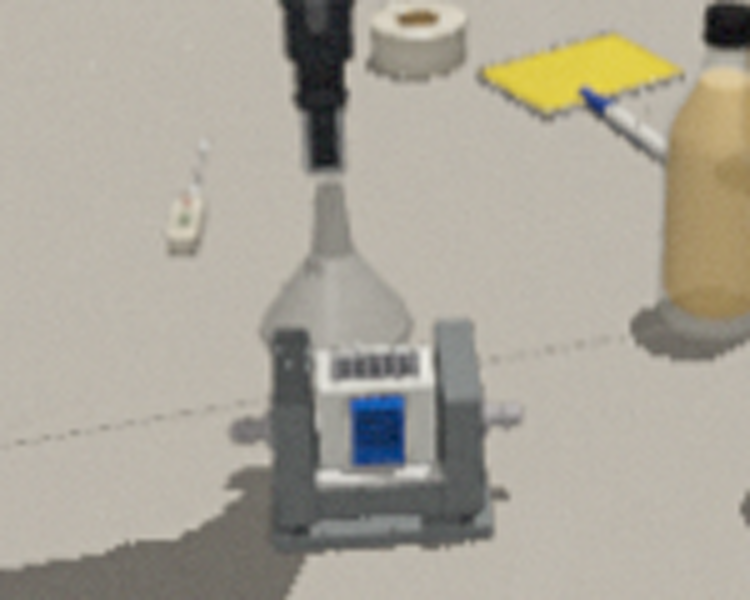

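The funnel stands released at (490,170) in the wrist view. The cassette's white top face spans about (298–346, 178–248), with the blue catches at (294,207) and (349,207). Next I'll measure the top face at z=88 and the cheek tops at z=92.

```bash
python3 - <<'E'
from h import *
w=load("wrist5");p=w[0]
p2=p[120:290,260:390,::-1];cv2.imwrite("pics/w5z.png",cv2.resize(p2,None,fx=3.5,fy=3.5,interpolation=cv2.INTER_CUBIC))
hsv=cv2.cvtColor(p,cv2.COLOR_RGB2HSV)
roi=np.zeros(p.shape[:2],np.uint8);roi[160:260,275:370]=1
wm=((hsv[...,2]>225)&(hsv[...,1]<40)&(roi>0)).astype(np.uint8)
cs,_=cv2.findContours(wm,cv2.RETR_EXTERNAL,cv2.CHAIN_APPROX_NONE)
c=max(cs,key=cv2.contourArea);print(cv2.boundingRect(c),cv2.contourArea(c))
def rect(c,z):
    P=onplane(c.reshape(-1,2).astype(float),z,w)[:,:2].astype(np.float32);return cv2.minAreaRect(P)
print("top",rect(c,88))
bm=((hsv[...,0]>100)&(hsv[...,0]<130)&(hsv[...,1]>150)&(roi>0)).astype(np.uint8)
cs,_=cv2.findContours(bm,cv2.RETR_EXTERNAL,cv2.CHAIN_APPROX_NONE)
for c in cs:
    if cv2.contourArea(c)>30: print("blue",cv2.boundingRect(c),rect(c,80))
s=load("side5")
E
```

```text
Traceback (most recent call last):
ValueError: max() iterable argument is empty
```

View pics/w5z.png

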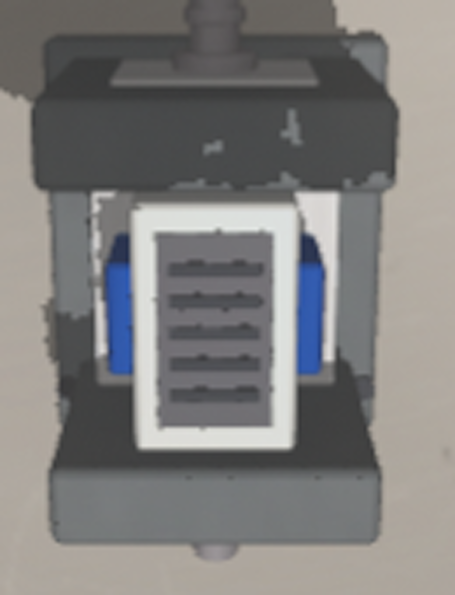

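```bash
python3 - <<'E'
from h import *
w=load("wrist5")
Z=lambda u,v:(260+(u+.5)/3.5-.5,120+(v+.5)/3.5-.5)
def show(n,q,z):
    a=onplane([Z(*k) for k in q],z,w);m=a.mean(0)
    print(n,m.round(1),cv2.minAreaRect(a[:,:2].astype(np.float32)))
    return a
a=show("top",[(135,207),(297,205),(295,447),(137,449)],88)
show("blue",[(107,262),(325,262),(323,374),(108,374)],80)
b=show("cheeks",[(32,98),(398,98),(380,545),(50,545)],92)
for q in(a,b):
  for i,j in((0,3),(1,2)): print(np.degrees(np.arctan2(*(q[j]-q[i])[[1,0]])))
# tool-frame offset
c,s=np.cos(1.363),np.sin(1.363)
d=a.mean(0)[:2]-np.array([475.3,-10.7]);print("tool offs",c*d[0]+s*d[1],s*d[0]-c*d[1])
E
```

```text
top [494.9 -16.8  88. ] ((494.8153991699219, -17.222993850708008), (39.38447570800781, 62.040061950683594), 78.6025619506836)
blue [494.6 -16.8  80. ] ((494.5528564453125, -16.913938522338867), (54.00835037231445, 29.355228424072266), 77.91375732421875)
cheeks [494.5 -17.   92. ] ((494.4410705566406, -17.03980255126953), (83.53500366210938, 113.09378814697266), 77.92216491699219)
-12.863422114394874
-11.39743740442604
-12.530010609599952
-11.759294488074048
tool offs -1.95990884414278 20.42385907770559
```

Measured sizes match the given ones (39.4x62, 54x29, 83.5x113). The centre is (494.8,-17) and the yaw about -12°. I'll align and descend.

Call:
step_arm:
  deltas:
    - {"fingers":-1,"delta_pos":[-0.1,1,0],"dr":[0,0,0]}
    - {"fingers":-1,"delta_pos":[0,0,0.5],"dr":[0,0,0]}
    - {"fingers":-1,"delta_pos":[0,0,1],"dr":[0,0,0]}
    - {"fingers":-1,"delta_pos":[0,0,1],"dr":[0,0,0]}
    - {"fingers":-1,"delta_pos":[0,0,1],"dr":[0,0,0]}
    - {"fingers":-1,"delta_pos":[0,0,1],"dr":[0,0,0]}
    - {"fingers":-1,"delta_pos":[0,0,0.5],"dr":[0,0,0]}
    - {"fingers":-1,"delta_pos":[0,0,0],"dr":[0,0,0]}
    - {"fingers":-1,"delta_pos":[0,0,0],"dr":[0,0,0]}
  force: 40

```text
time_s: 15.3
position: [494.7, -16.4, 119.7]
ee_rot: [-3.141, -0.0, 1.365]
force: [0.4, 1.0, 0.4]
finger_gap: 1.003
```

```bash
python3 snap.py wrist:6 side:6; python3 - <<'E'
from plant import robot
import numpy as np
print(robot.state()["position"])
E
```

```text
15.4 [495.4118465  -16.80512163 120.36368917] [ 3.14004102e+00 -7.55468333e-05  1.36425022e+00] [ 0.53974354 -0.27138867  0.64439026] 1.0034087214019496
[495.4118465  -16.80512163 120.36368917]
```

View pics/wrist6.png

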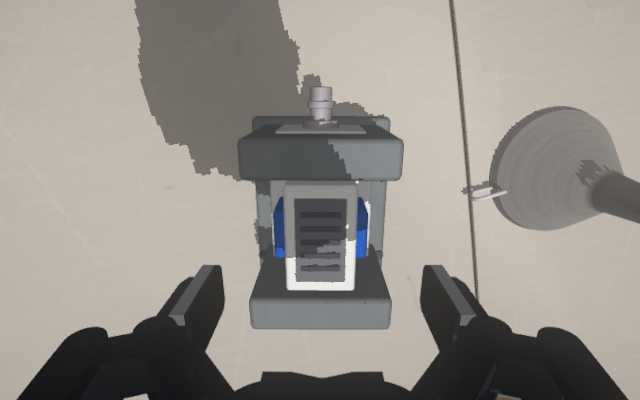

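Call:
step_arm:
  deltas:
    - {"fingers":-1,"delta_pos":[-0.03,0,0.5],"dr":[0,0,0]}
    - {"fingers":-1,"delta_pos":[0,0,0.8],"dr":[0,0,0]}
    - {"fingers":-1,"delta_pos":[0,0,0.8],"dr":[0,0,0]}
    - {"fingers":-1,"delta_pos":[0,0,0.8],"dr":[0,0,0]}
    - {"fingers":-1,"delta_pos":[0,0,0.6],"dr":[0,0,0]}
    - {"fingers":-1,"delta_pos":[0,0,0.3],"dr":[0,0,0]}
    - {"fingers":-1,"delta_pos":[0,0,0],"dr":[0,0,0]}
    - {"fingers":-1,"delta_pos":[0,0,0],"dr":[0,0,0]}

```text
time_s: 16.2
position: [494.9, -17.5, 43.8]
ee_rot: [3.141, -0.0, 1.364]
force: [0.8, -0.8, 0.0]
finger_gap: 1.005
```

```bash
python3 snap.py wrist:7 side:7;  python3 - <<'E'
import cv2,numpy as np
p=cv2.imread("pics/side7.png")[150:270,190:340];cv2.imwrite("pics/side7z.png",cv2.resize(p,None,fx=5,fy=5,interpolation=cv2.INTER_CUBIC))
E
```

```text
16.3 [495.23099456 -17.53773465  44.11739912] [ 3.14028945e+00 -6.26932690e-05  1.36401808e+00] [0.08402761 0.43178921 0.72770476] 1.0025066706812773
```

View pics/wrist7.png

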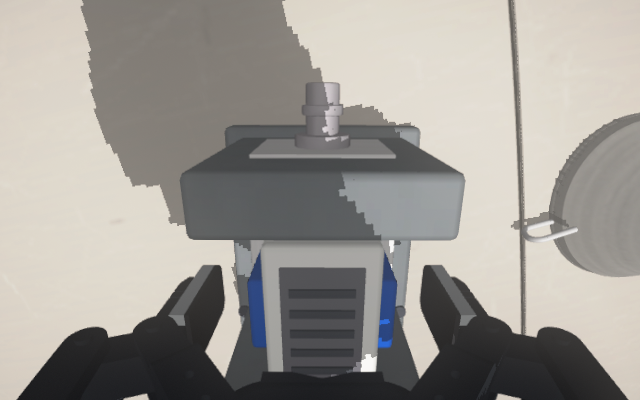

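View pics/side7z.png

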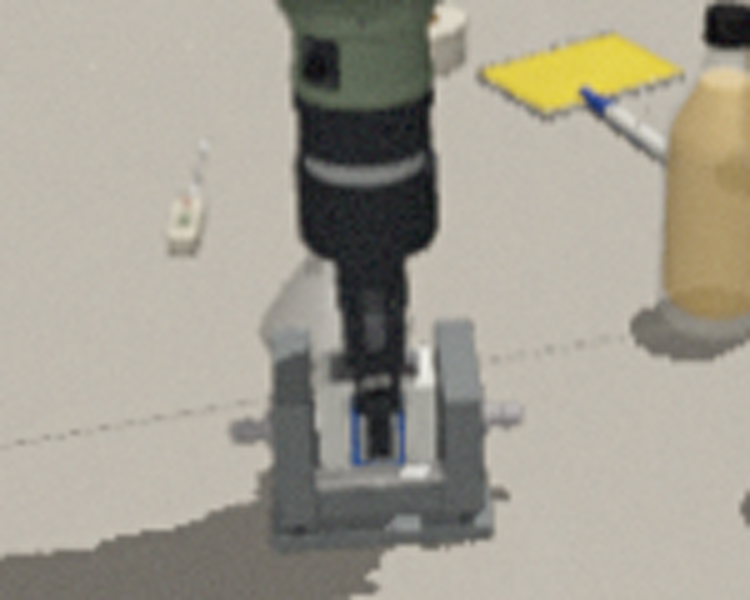

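The jaws straddle the catches symmetrically in both views. Closing now.

Call:
step_arm:
  deltas:
    - {"fingers":1,"delta_pos":[0,0,0],"dr":[0,0,0]}
    - {"fingers":1,"delta_pos":[0,0,0],"dr":[0,0,0]}
    - {"fingers":1,"delta_pos":[0,0,0],"dr":[0,0,0]}
    - {"fingers":1,"delta_pos":[0,0,0],"dr":[0,0,0]}
    - {"fingers":1,"delta_pos":[0,0,0],"dr":[0,0,0]}
    - {"fingers":1,"delta_pos":[0,0,0],"dr":[0,0,0]}
    - {"fingers":1,"delta_pos":[0,0,0],"dr":[0,0,0]}
    - {"fingers":1,"delta_pos":[0,0,0],"dr":[0,0,0]}
    - {"fingers":1,"delta_pos":[0,0,0],"dr":[0,0,0]}
  force: 50

```text
time_s: 17.2
position: [495.3, -17.6, 45.1]
ee_rot: [3.14, 0.0, 1.364]
force: [-2.9, 0.5, 13.2]
finger_gap: 0.464
```

```bash
python3 snap.py wrist:8 side:8;  python3 - <<'E'
import cv2,numpy as np
p=cv2.imread("pics/side8.png")[150:270,190:340];cv2.imwrite("pics/side8z.png",cv2.resize(p,None,fx=5,fy=5,interpolation=cv2.INTER_CUBIC))
E
```

```text
17.3 [495.24656877 -17.62603223  45.05500428] [3.13980988e+00 1.94175559e-04 1.36384253e+00] [-3.54197003 -0.5053726  13.84147309] 0.4678379596182246
```

View pics/wrist8.png

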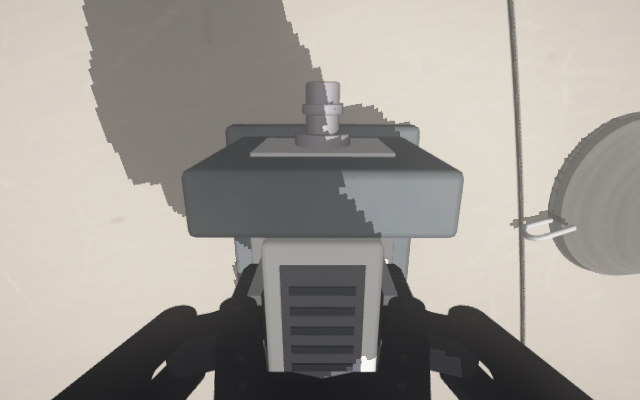

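View pics/side8z.png

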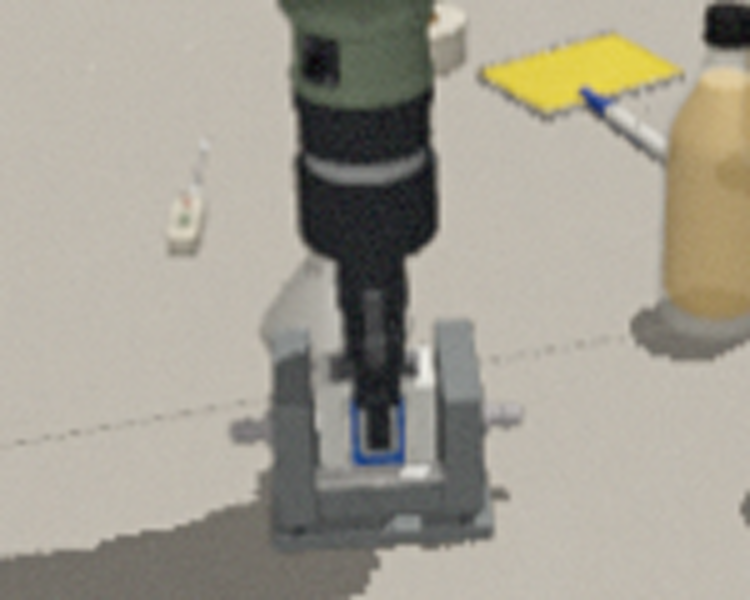

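Finger opening 0.466 is about 40 mm nominal, roughly the fully pressed 43 mm, with the pads on the blue faces. I'll lift slowly and watch the force.

Call:
step_arm:
  deltas:
    - {"fingers":1,"delta_pos":[0,0,-0.1],"dr":[0,0,0]}
    - {"fingers":1,"delta_pos":[0,0,-0.1],"dr":[0,0,0]}
    - {"fingers":1,"delta_pos":[0,0,-0.1],"dr":[0,0,0]}
    - {"fingers":1,"delta_pos":[0,0,-0.1],"dr":[0,0,0]}
    - {"fingers":1,"delta_pos":[0,0,0],"dr":[0,0,0]}

```text
time_s: 17.8
position: [494.7, -17.4, 51.6]
ee_rot: [3.142, -0.0, 1.364]
force: [0.3, -0.1, -2.1]
finger_gap: 0.462
```

Call:
step_arm:
  deltas:
    - {"fingers":1,"delta_pos":[0,0,-0.3],"dr":[0,0,0]}
    - {"fingers":1,"delta_pos":[0,0,-0.5],"dr":[0,0,0]}
    - {"fingers":1,"delta_pos":[0,0,-0.5],"dr":[0,0,0]}
    - {"fingers":1,"delta_pos":[0,0,-0.5],"dr":[0,0,0]}
    - {"fingers":1,"delta_pos":[0,0,-0.5],"dr":[0,0,0]}
    - {"fingers":1,"delta_pos":[0,0,-0.5],"dr":[0,0,0]}

```text
time_s: 18.4
position: [494.7, -17.5, 108.6]
ee_rot: [3.141, 0.0, 1.364]
force: [0.1, 0.2, -2.6]
finger_gap: 0.463
```

```bash
python3 snap.py side:9;  python3 - <<'E'
import cv2,numpy as np
p=cv2.imread("pics/side9.png")[130:270,190:340];cv2.imwrite("pics/side9z.png",cv2.resize(p,None,fx=4,fy=4,interpolation=cv2.INTER_CUBIC))
E
```

```text
18.45 [495.70248109 -17.61477814 110.02263398] [ 3.13884338e+00 -3.55482853e-05  1.36406199e+00] [ 0.6826325   0.3374211  -0.95874207] 0.4642192792983732
```

View pics/side9z.png

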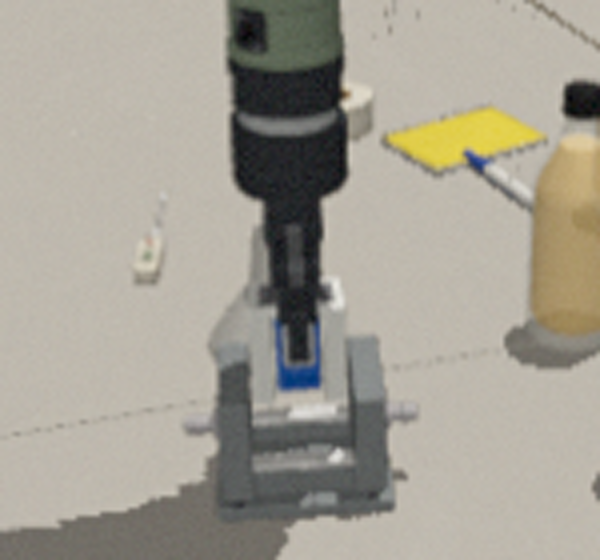

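The cassette is rising with the fingers. On up to TCP z of about 185.

Call:
step_arm:
  deltas:
    - {"fingers":1,"delta_pos":[0,0,-0.5],"dr":[0,0,0]}
    - {"fingers":1,"delta_pos":[0,0,-0.5],"dr":[0,0,0]}
    - {"fingers":1,"delta_pos":[0,0,-0.5],"dr":[0,0,0]}
    - {"fingers":1,"delta_pos":[0,0,-0.5],"dr":[0,0,0]}
    - {"fingers":1,"delta_pos":[0,0,-0.5],"dr":[0,0,0]}
    - {"fingers":1,"delta_pos":[0,0,-0.5],"dr":[0,0,0]}
    - {"fingers":1,"delta_pos":[0,0,-0.5],"dr":[0,0,0]}
    - {"fingers":1,"delta_pos":[0,0,-0.3],"dr":[0,0,0]}
    - {"fingers":1,"delta_pos":[0,0,0],"dr":[0,0,0]}
    - {"fingers":1,"delta_pos":[0,0,0],"dr":[0,0,0]}

```text
time_s: 19.45
position: [494.5, -17.4, 183.4]
ee_rot: [-3.141, 0.0, 1.364]
force: [0.3, -0.3, -2.2]
finger_gap: 0.463
```

Call:
step_arm:
  deltas:
    - {"fingers":1,"delta_pos":[0,0,0],"dr":[0,0,0]}
    - {"fingers":1,"delta_pos":[0,0,0],"dr":[0,0,0]}
    - {"fingers":1,"delta_pos":[0,0,0],"dr":[0,0,0]}

```text
time_s: 19.75
position: [494.3, -17.4, 183.1]
ee_rot: [-3.141, 0.0, 1.364]
force: [0.1, -0.5, -2.6]
finger_gap: 0.464
```

```bash
python3 snap.py side:10 wrist:10 top:10;  python3 - <<'E'
from h import *
p=cv2.imread("pics/side10.png")[120:270,190:340];cv2.imwrite("pics/side10z.png",cv2.resize(p,None,fx=4,fy=4,interpolation=cv2.INTER_CUBIC))
E
```

```text
19.9 [494.51816085 -17.43464894 183.32368979] [-3.14131008e+00  2.10270676e-05  1.36396167e+00] [-0.59253    -0.19598264 -2.31291115] 0.46463688920306084
```

View pics/side10z.png

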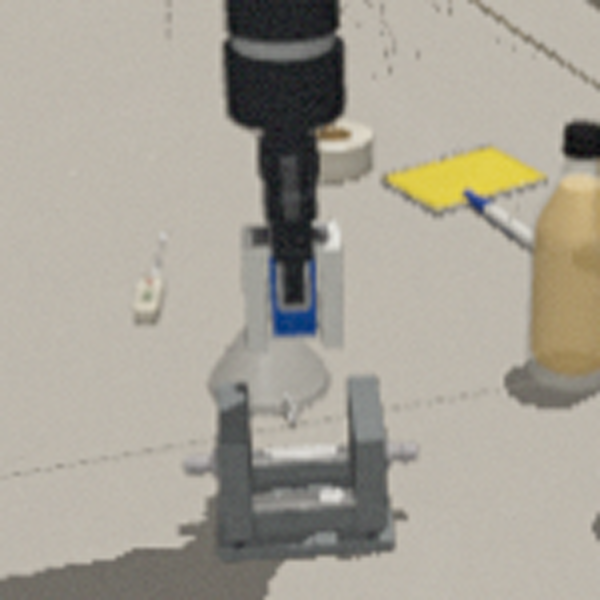

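View pics/wrist10.png

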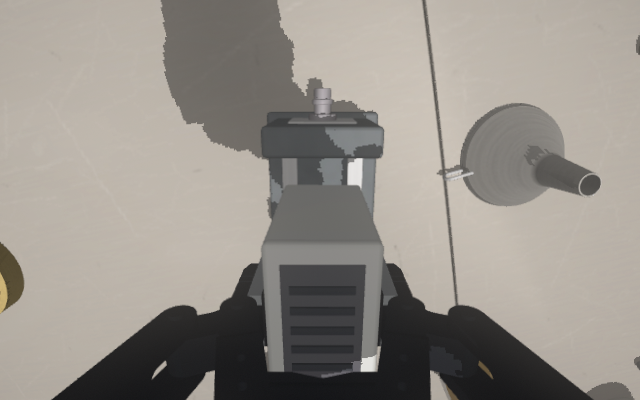

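View pics/top10.png

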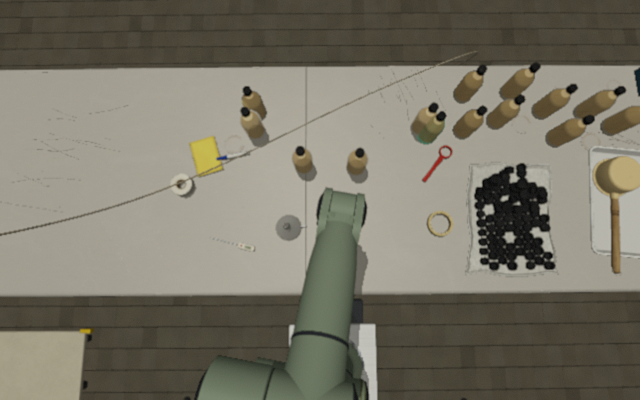

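The cassette hangs upright, and in the wrist view its top is at the same pixels as at the pinch (edge at row 240), so it has not slipped. Its foot is therefore at about 12+138=150 mm. The funnel and bystanders are undisturbed.

```bash
python3 - <<'E'
from plant import robot
print(robot.sign_off())
s=robot.state();print(s["time_s"],s["position"],s["force"],s["finger_gap"])
E
```

```text
the job is handed in; nothing more can be done
None
the job is handed in; nothing more can be done
```

The job is handed in, at about 19.9 s of the 50 s allowed. No verdict is reported, so the result rests on my own last checks.

- **Funnel:** I took it off the dock by its spout and stood it on its rim at about (512, 165) mm, released. In the last pictures it is upright and well clear of the dock.
- **Cassette:** I pinched both catches at 50 N while it was seated, and it lifted with only its weight on the wrist (about 2.3 N). It moved about 138 mm straight up without slipping, so the foot is about 58 mm above the dock top. I worked that height out from the arm's travel and did not measure it in an image.
- **Bystanders:** both bottles, the tape roll and the thermometer look unmoved in the last top view.

**Finger opening:** scaled linearly, it read about 39.5 mm, where 43 mm was expected with the catches fully in. I put this down to the opening scale not being linear. I did not measure how far each catch is in. I took them as pressed because the cassette lifted freely and the view is symmetric.

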